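Fit out an air-monitor case: board, filter discs, keyed filter lid

TASK

Finish the air monitor in the open white case: take the round lid off the filter pot and lay every filter disc on the bench flat on the pot's support plate in one centred stack; then set the lid back on the pot's rim with its key to one side of the notch, keep it level and turn it on the rim until the key drops into the notch and the lid sits fully home. Before or after that, take the circuit board from the black rack, put its lower edge into the case's card guide at an angle (top towards the robot, clear of the two hold-down hooks), then straighten it up under the hooks so that it stands against the back posts. Leave the capacitor can and the wire spool where they stand.

Things in the scene. Friction and masses are not known exactly. Their poses are not given: they have to be found in the camera images.
- case: open lower half of a white instrument case, fixed: 6 mm floor, walls up to 20 mm over the bench, reaching 95 mm to -x, 165 mm to +x and 180 mm to either side of the origin, which is on the bench. x points away from the robot (yaw varies a little). It carries the filter pot (-y half), the card guide (+y half) and, at the back, a 51 mm high power supply and a flat blower no higher than the walls
- slot (a point): card guide's groove: point on the case's floor, 6 mm over the bench, at the middle of the back posts' feet; axes as the case (y along the groove). The groove is 10 mm wide, from x = -10 mm (back of a front lip 6 mm high and 6 mm thick) to x = 0 (feet of the back posts); 12 mm high end stops at y = -63.5 and +63.5 mm. The 120 mm wide board stands in it on the floor
- hooks (a point): middle of the card guide's two hook tips (lower edges). Two back posts, 20 mm wide at y = -50 and +50 mm, lean back (+x) by 0.09 rad; atop each a hook reaches 22 mm forward of the post's face, its underside 84 mm up along the post. The 80 mm high board cannot go in upright: on the floor it must lean to -x by 0.2 to 0.5 rad, then turn up under the hooks. Leaning back on both posts it stays
- pot: round aluminium filter pot fixed on the case's floor. Origin at the centre of its underside, z up, x towards the notch (roughly towards the robot, 40 degrees either way). Rim: inner radius 48 mm, outer 58 mm, top 26 mm over the origin; outside it a mounting flange of radius 80 mm, 12 mm high. One notch, 16 mm wide and 14 mm deep, runs through the rim at +x between two cheeks that stick out to 73 mm from the axis
- notch (a point): middle of the notch's mouth in the pot's rim, at the height of the rim's top, 60 mm from the pot's axis
- plate (a point): centre of the top of the pot's round support plate (radius 34 mm, dotted with holes), 29 mm above the pot's underside, 3 mm higher than the rim; axes as the pot
- lid: aluminium bell-shaped filter lid, 0.4 kg, at the start seated on the pot. Origin on its axis in the plane of the flange's underside, which lies on the rim when seated; z up. Flange radius 61 mm. Below it a tube, outer radius 46 mm, inner 37 mm, reaches 12 mm down and centres the lid in the rim with 2 mm play (set down elsewhere, it stands on the tube's end). Flat top 53 mm over the origin
- lid_key (a point): the lid's one key, at its +x: a lug 12 mm wide, 46 to 70 mm from the axis, reaching 8 mm below the flange; off the notch it rides on the rim and holds the lid 8 mm high. This point lies in the plane of the flange's underside, 60 mm from the axis, and meets the notch point when the lid is home
- lid_grip (a point): middle of the black bar grip on top of the lid, 67 mm over the lid's origin: 64 mm long along the lid's x, 16 mm thick, 53 to 79 mm over the origin; axes as the lid
- disc1: rigid round filter disc, 62 mm diameter, 10 mm thick, grey with a pale rim, 60 g (mass varies); lies flat on the bench at the start. Origin at the centre of its underside. Two to four of the four discs are present
- disc2: rigid round filter disc, 62 mm diameter, 10 mm thick, grey with a pale rim, 60 g (mass varies); lies flat on the bench at the start. Origin at the centre of its underside. Two to four of the four discs are present
- disc3: rigid round filter disc, 62 mm diameter, 10 mm thick, grey with a pale rim, 60 g (mass varies); lies flat on the bench at the start. Origin at the centre of its underside. Two to four of the four discs are present
- disc4: rigid round filter disc, 62 mm diameter, 10 mm thick, grey with a pale rim, 60 g (mass varies); lies flat on the bench at the start. Origin at the centre of its underside. Two to four of the four discs are present
- board: green circuit board, rigid, 120 mm wide (its y), 80 mm high (its z), 5 mm thick (its x), 120 g; stands upright in the rack's middle slot. Origin at the middle of its lower edge. The upper 25 mm at the middle are free of components on both faces, for gripping. Either face may look forward
- board_top (a point): middle of the board's upper edge, 80 mm from its origin
- rack: black plastic board rack, fixed, 100 mm (x) x 140 mm (y); origin on the bench under its middle. Middle slot along its y through the origin: 8 mm wide, 30 mm deep, floor 10 mm above the bench, made of fins only at the two ends (42 to 60 mm from the middle); it holds the board
- pad: dark grey foam pad, 130 x 130 mm, 4 mm thick, fixed on the bench, left clear: a place to set the lid down in the meantime. Origin at the centre of its underside
- capacitor: black capacitor can standing loose, 44 mm diameter, 68 mm high; to be left alone
- spool: metal wire spool standing loose, 60 mm diameter, 46 mm high; to be left alone
Things that resemble listed ones, but are neither listed nor needed, are in the scene too. Leave any brown look-alike of the lid alone. There is more than one size of the board; the one meant has the size given above.

How it is judged:
By the outcome, as a careful person would: the job done as asked, in the order asked, and still so for the second after the job is handed in, with the robot touching nothing.
Of disc1, disc2, disc3, disc4 only 2 to 4 are there at a start; the rules pass over those that are not, and their reading is None.
At some moment in a run one of disc1, disc2, disc3, disc4, lid may be knocked a few centimetres aside while the robot is not near it.
It also fails if it takes over 210 s, if anything falls off the work surface, if the arm or the gripper's body presses on something with over 40 N, if the wrist force passes 120 N, or if a joint passes its speed limit or range.

ROBOT

A 6-joint arm with a two-finger parallel gripper is mounted at the origin on the work surface. World frame = base frame: x ahead of the robot, y to its left, z up, the work surface at z = 0. Lengths are in m, angles in rad, forces in N, time in s.
With the tool pointing down it reaches from about 0.2 to 0.875 m from the base axis. Payload 3.4 kg.
Tool frame: the origin (TCP) lies between the finger pads; the fingertips stand 25 mm ahead of it and the grasp point (between the pads) lies 6 mm ahead of it (r.nose_length is the z of the fingertips in the tool frame, in m); z points along the fingers, x is the direction in which the jaws open and shut, and the axes are right-handed (so a half turn about z gives the same grasp; the last joint's range is limited). The gripper opens to 94 mm and grips with 3 to 60 N. Pads are 16 mm wide; open, the fingers measure 119 mm over their backs; the gripper's body (75 mm by 177 mm) begins 78 mm behind the grasp point.
Start: joints at [1.032, 0.276, 1.505, -0, 1.361, -0.121], TCP at [0.233, 0.526, 0.23] pointing down, gripper open.
Joint ranges: [-2.89, 2.89], [-0.75, 2.08], [0.22, 2.7], [-1.18, 4.32], [0.11, 2.71], [-2.7, 2.7]. Speed limits (rad/s): [2.57, 2.57, 3.14, 3.14, 3.14, 3.14].

INTERFACE

Orientations are given as a unit quaternion [w, x, y, z].
In Python, from plant import r, gripper_to, inverse_kinematics, vision, models, telemetry gives the robot as it stands. Calls block until the motion is done:
- r.move_to(position, orientation): joint-space move of the TCP to a pose.
- r.move_l(position, rot=None, vel=0.15, guard=None): straight line of the TCP; rot=None keeps the orientation; vel is the mean speed in m/s. With guard (N) it stops when the force on the tool has changed by that much, and returns True; else False.
- r.movej(angles): joint-space move.
- gripper_to(opening, f_grip=None): finger opening in m; f_grip is the grip in N (None keeps the last); returns when the fingers have stopped.
- r.hold(seconds).
- inverse_kinematics(position, orientation): joint angles nearest the present ones, or None.
- vision.snapshot(name): name is "scene" or "side" or "wrist"; returns the picture (480x640x3 uint8, red, green, blue); there is no depth.
- vision.get_calibration(name): a dict with "fx", "fy", "cx", "cy" (pixels), "D" ([k1, k2, p1, p2, k3] as OpenCV has them; the pictures are not rectified), "position" and "orientation" of the camera in the world. Camera axes: x right, y down, z forward; pixel columns grow to the right and rows downward; lengths in m; the calibration is good to about 2 mm. A picture is of the moment at which its call begins: read the wrist's pose just before it. get_calibration takes no time and is no camera call; for the wrist camera it gives the pose at the moment of the call.
A pose or a line that the arm cannot do raises r.PlanningError and nothing moves.
- r.sign_off(): hands the job in, once; it reports no verdict.
Trained networks look in the newest picture that a camera, given by its name, has taken for a name from the list of things; names that differ only in an ending like _2 or _b are one class to them, and where a whole thing is asked for, a point or a joint stands for the part that bears it (a point fixed in the world has none). Each returns a list of dicts, best first, with "score" (0 to 1); they miss things now and then, are a little off and sometimes report something else, mostly with a low value. They report only what shows in the picture. A call takes as long as a camera call. They do not tell look-alikes from the thing itself.
- models.boxes_of(thing, camera): "at" ([x, y, z] in m, in world coordinates, good to about 4 mm: the middle of the surface that is visible of it).
- models.regions_of(thing, camera): "pixels" (480x640 bool, what is visible of it).
- models.mark_of(thing, camera): "at" ([x, y, z] in m, in world coordinates, good to about 4 mm: a listed point, or the origin of a listed thing).
Readings, each from a call of its own:
- telemetry.current_t(): time.
- telemetry.current_joints(): joint angles.
- telemetry.current_dq(): joint speeds.
- telemetry.current_joint_efforts(): joint torques, N m.
- telemetry.current_ee_pos(): TCP position.
- telemetry.current_tool_rot(): TCP orientation.
- telemetry.current_wrist_force(): force on the tool from outside, world axes, zero at the start.
- telemetry.current_torque(): the same for the moment, N m.
- telemetry.current_opening(): finger opening in m.
Only numpy, scipy, OpenCV 4.12 (cv2) and the standard library are available. Lean on these libraries where they do the work, as an engineer would, in place of code of your own. Each camera call takes 0.05 s, during which the arm holds its last target. There are 200 camera calls.

## Working session

There is one attempt and no reset: what is moved stays moved. The work goes in short steps, each a Python script; the robot and the scene stay as the last script left them, time stands still between calls to the robot, and variables do not carry over. Pictures are saved under pics/ and viewed, about 12 in all and at most 16, crops included, and the job is handed in when it is done.

```bash
ls; mkdir -p pics; python3 - <<'E'
from plant import r, gripper_to, inverse_kinematics, vision, models, telemetry
import cv2, numpy as np
for c in ("scene","side","wrist"):
    im=vision.snapshot(c); cv2.imwrite(f"pics/a_{c}.png",im[...,::-1])
    k=vision.get_calibration(c); print(c,k)
    if c=="wrist": continue
    for t in ["case","slot","hooks","pot","notch","plate","lid","lid_key","lid_grip","disc1","board","board_top","rack","pad","capacitor","spool"]:
        print(t,[(np.round(d["at"],3).tolist(),round(d["score"],2)) for d in models.mark_of(t,c)][:5])
print(telemetry.current_t())
E
```

```text
pics
scene {'fx': 485.82558842898885, 'fy': 485.82558842898885, 'cx': 322.54708507027067, 'cy': 239.50419963726446, 'D': array([-0.05374118,  0.        ,  0.        ,  0.        ,  0.        ]), 'position': array([1.24132209, 0.3372547 , 0.71665954]), 'orientation': array([-0.23169731,  0.51089764,  0.74738978, -0.35596133])}
case [([0.613, -0.011, 0.0], 0.91)]
slot [([0.639, 0.074, 0.006], 0.82), ([0.594, -0.097, 0.031], 0.48)]
hooks [([0.613, 0.08, 0.093], 0.69), ([0.426, -0.349, -0.001], 0.47)]
pot [([0.594, -0.092, 0.005], 0.75), ([0.511, 0.462, 0.004], 0.23)]
notch [([0.534, -0.088, 0.03], 0.75)]
plate []
lid [([0.592, -0.095, 0.033], 0.78), ([0.366, -0.181, 0.01], 0.59)]
lid_key [([0.533, -0.089, 0.03], 0.87), ([0.374, -0.116, 0.007], 0.63)]
lid_grip [([0.365, -0.179, 0.078], 0.79), ([0.592, -0.096, 0.103], 0.73), ([0.536, -0.085, 0.029], 0.36)]
disc1 [([0.424, 0.057, 0.002], 0.96), ([0.426, -0.348, -0.001], 0.81), ([0.611, -0.01, 0.001], 0.33)]
board [([0.716, 0.3, 0.001], 0.96), ([0.582, 0.341, 0.01], 0.86)]
board_top [([0.718, 0.298, 0.055], 0.76), ([0.58, 0.337, 0.086], 0.7
[... 1159 characters left out ...]
9, 0.339, 0.009], 0.73), ([0.71, 0.291, -0.002], 0.64), ([0.425, 0.053, -0.003], 0.42)]
board_top [([0.582, 0.338, 0.091], 0.92), ([0.714, 0.302, 0.052], 0.88), ([0.592, -0.095, 0.033], 0.44)]
rack [([0.581, 0.342, -0.002], 0.77)]
pad [([0.413, 0.309, 0.0], 0.84), ([0.628, 0.077, 0.094], 0.44)]
capacitor [([0.671, -0.281, -0.002], 0.78)]
spool [([0.514, 0.467, -0.001], 0.64)]
wrist {'fx': 357.8427125172639, 'fy': 357.8427125172639, 'cx': 315.34413212939756, 'cy': 238.24369108987932, 'D': array([-0.07219669,  0.        ,  0.        ,  0.        ,  0.        ]), 'position': array([0.16500961, 0.55548023, 0.38550804]), 'orientation': array([0.10846394, 0.83124182, 0.54065065, 0.07049454])}
1.75
```

View pics/a_scene.png

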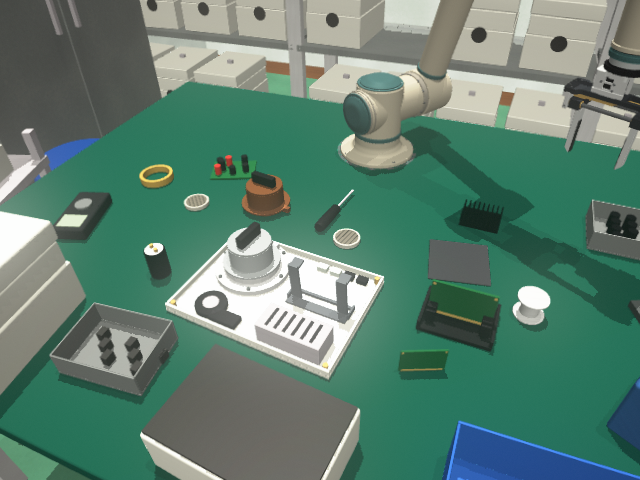

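View pics/a_side.png

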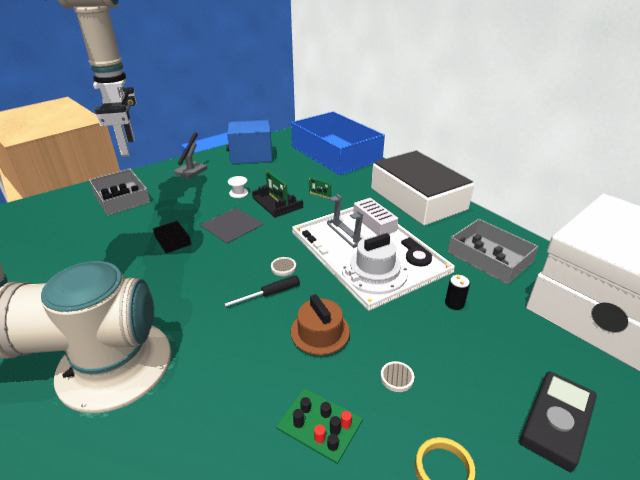

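Scene reading:
- **Lid:** the silver one on the pot at scene (250,255). The brown one at (265,195) is the look-alike.
- **Discs:** two, at (197,202) and (346,239).
- **Board:** the tall one in the rack at (463,302). The small one at (423,360) is only about 55 mm high.

Next I'll take closer wrist views of the slot, pot and rack.

```bash
cat > h.py <<'E'
from plant import r, gripper_to, inverse_kinematics, vision, models, telemetry
import cv2, numpy as np
from scipy.spatial.transform import Rotation as R
def q(a,lean=0.0,laxis=None):
    """tool down, jaw axis at world angle a; then leaned by rotation 'lean' about world axis laxis"""
    x=np.array([np.cos(a),np.sin(a),0]);z=np.array([0,0,-1.]);M=np.c_[x,np.cross(z,x),z]
    if laxis is not None: M=R.from_rotvec(lean*np.asarray(laxis)).as_matrix()@M
    o=R.from_matrix(M).as_quat(); return np.r_[o[3],o[:3]]
def snap(c,fn=None):
    k=vision.get_calibration(c); im=vision.snapshot(c)
    if fn: cv2.imwrite(f"pics/{fn}.png",im[...,::-1])
    return k,im
def cam(k):
    o=k["orientation"]; return R.from_quat([o[1],o[2],o[3],o[0]]).as_matrix(), np.array([[k["fx"],0,k["cx"]],[0,k["fy"],k["cy"]],[0,0,1]])
def pix2w(k,uv,z):
    Rm,K=cam(k); n=cv2.undistortPoints(np.array(uv,float).reshape(-1,1,2),K,k["D"]).reshape(-1,2)
    d=np.c_[n,np.ones(len(n))]@Rm.T; s=(z-k["position"][2])/d[:,2]; return k["position"]+d*s[:,None]
def w2pix(k,P):
    Rm,K=cam(k); p,_=cv2.projectPoints((np.atleast_2d(P)-k["position"])@Rm,np.zeros(3),np.zeros(3),K,k["D"]); return p.reshape(-1,2)
def marks(c,things):
    for t in things: print(t,[(np.round(d["at"],4).tolist(),round(d["score"],2)) for d in models.mark_of(t,c)][:3])
def st():
    print("t",round(telemetry.current_t(),1),"p",np.round(telemetry.current_ee_pos(),4),"F",np.round(telemetry.current_wrist_force(),1),"op",round(telemetry.current_opening(),4))
E
python3 - <<'E'
from h import *
import json
k=vision.get_calibration("wrist"); Rm,_=cam(k)
o=telemetry.current_tool_rot(); T=R.from_quat([o[1],o[2],o[3],o[0]]).as_matrix()
print("cam in tool",T.T@(k["position"]-telemetry.current_ee_pos()),"\n",np.round(T.T@Rm,3), "jaw",np.degrees(np.arctan2(T[1,0],T[0,0])))
def ok(p,o):
    j=inverse_kinematics(p,o); return None if j is None else np.round(j,2)
for a in (0,90,180,-90): print(a,ok([.55,.08,.3],q(np.radians(a))),ok([.58,.34,.3],q(np.radians(a))))
cs={}
def save(n):
    k,_=snap("wrist",n); cs[n]={a:np.asarray(b).tolist() for a,b in k.items()}
r.move_to([.5,.32,.30],q(np.radians(90))); save("b_rack"); marks("wrist",["rack","board","board_top","pad"])
r.move_to([.54,.07,.30],q(np.radians(90))); save("b_slot"); marks("wrist",["slot","hooks","case"])
r.move_to([.53,-.09,.30],q(np.radians(90))); save("b_pot"); marks("wrist",["lid","lid_key","lid_grip","notch","pot"])
json.dump(cs,open("cs.json","w")); st()
a=cv2.imread("pics/b_rack.png");b=cv2.imread("pics/b_slot.png"); 
E
```

```text
cam in tool [-0.00034476 -0.07456288 -0.15500525] 
 [[ 1.     0.    -0.   ]
 [-0.     0.967  0.257]
 [ 0.    -0.257  0.967]] jaw 66.06437139080253
0 [ 0.02  0.22  1.42 -0.    1.51  0.02] [ 0.43  0.4   1.15 -0.    1.59  0.43]
90 [ 0.02  0.22  1.42 -0.    1.51 -1.55] [ 0.43  0.4   1.15 -0.    1.59 -1.14]
180 None None
-90 [ 0.02  0.22  1.42 -0.    1.51  1.59] [ 0.43  0.4   1.15 -0.    1.59  2.  ]
rack [([0.5823, 0.338, 0.0002], 0.69)]
board [([0.5804, 0.3365, 0.0108], 0.89), ([0.7138, 0.2969, 0.0003], 0.87)]
board_top [([0.58, 0.3402, 0.0898], 0.75), ([0.5843, 0.3361, 0.0072], 0.7), ([0.7173, 0.3023, 0.0518], 0.59)]
pad [([0.4135, 0.3071, 0.0021], 0.77)]
slot [([0.6373, 0.077, 0.005], 0.76), ([0.5832, 0.3354, 0.0011], 0.49)]
hooks [([0.6162, 0.0774, 0.0864], 0.64)]
case [([0.6061, -0.012, -0.0005], 0.67), ([0.5171, 0.4634, 0.0007], 0.61), ([0.6389, 0.0795, 0.0073], 0.2)]
lid [([0.3668, -0.1832, 0.0076], 0.94), ([0.5915, -0.0961, 0.0296], 0.9)]
lid_key [([0.5372, -0.0853, 0.0319], 0.98), ([0.3808, -0.1167, 0.0178], 0.8), ([0.5834, 0.3372, 0.0022], 0.28)]
lid_grip [([0.3673, -0.1786, 0.0772], 0.67), ([0.5924, -0.0977, 0.1024], 0.59)]
notch [([0.5305, -0.085, 0.0301], 0.56)]
pot []
t 5.5 p [ 0.5302 -0.0887  0.3001] F [ 0.  -0.2 -0.2] op 0.0939
```

```bash
python3 - <<'E'
from h import *
import json
cs=json.load(open("cs.json")); 
for n,P in (("b_rack",[.58,.338,.05]),("b_slot",[.62,.076,.05]),("b_pot",[.58,-.095,.06])):
    k={a:np.array(b) for a,b in cs[n].items()}; u=w2pix(k,P)[0]; print(n,u)
    im=cv2.imread(f"pics/{n}.png"); x0=int(max(0,min(u[0]-133,640-266)));y0=int(max(0,min(u[1]-100,280)))
    c=cv2.resize(im[y0:y0+200,x0:x0+266],None,fx=3,fy=3,interpolation=cv2.INTER_CUBIC); print(x0,y0); cv2.imwrite(f"pics/{n}_c.png",c)
E
```

```text
b_rack [329.8829234  276.88608787]
196 176
b_slot [319.50715818 276.02643097]
186 176
b_pot [310.05118615 254.7067992 ]
177 154
```

View pics/b_rack_c.png

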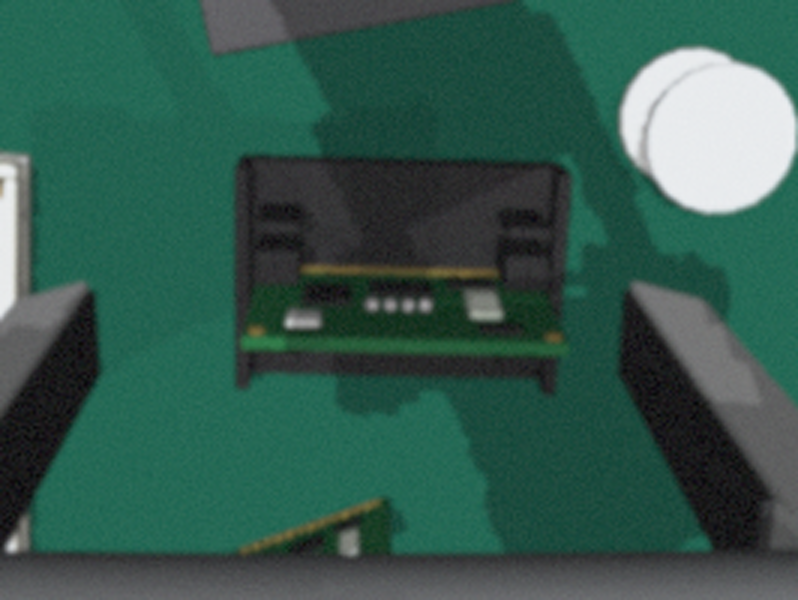

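View pics/b_slot_c.png

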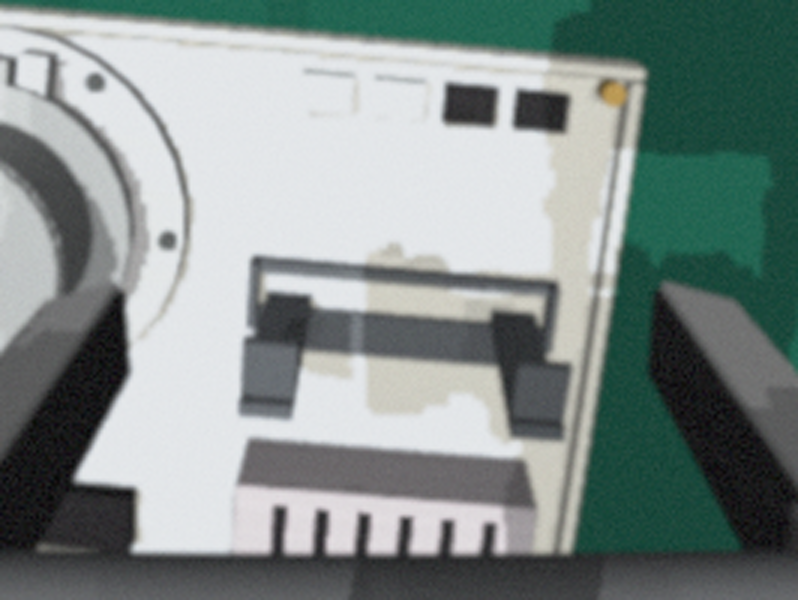

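View pics/b_pot_c.png

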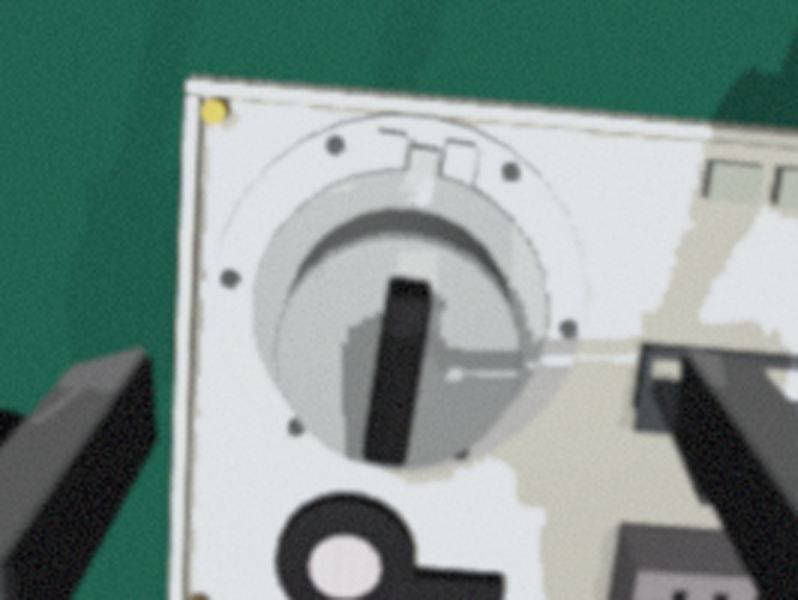

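Wrist crops, where up is −x and right is +y:
- **Board:** its top edge runs from (243,343) to (567,349) and is about 120 mm wide.
- **Card guide:** the lip's front edge runs (255,258)–(557,284) and its back edge (262,272)–(545,292). The hooks are at (270,342) and (543,364).
- **Lid:** the grip runs (411,295)–(384,462), with the key at (423,155).

```bash
python3 - <<'E'
from h import *
import json
cs=json.load(open("cs.json")); off={"b_rack":(196,176),"b_slot":(186,176),"b_pot":(177,154)}
def m(n,pts,z):
    k={a:np.array(b) for a,b in cs[n].items()}; u=np.array(pts,float)/3+off[n]-0.33
    w=pix2w(k,u,z); d=w[-1]-w[0]; print(n,z,np.round(w[:,:2],4).tolist(),"mid",np.round((w[0]+w[-1])[:2]/2,4),"len",np.round(np.linalg.norm(d),4),"ang",round(np.degrees(np.arctan2(d[1],d[0])),1))
m("b_rack",[(243,343),(567,349)],.090)
m("b_rack",[(240,158),(568,166)],.04)
m("b_slot",[(255,258),(557,284)],.012)
m("b_slot",[(262,272),(545,292)],.012)
m("b_slot",[(245,340),(570,366)],.096)
m("b_slot",[(240,405),(562,430)],.096)
m("b_slot",[(0,12),(645,65)],.020)
m("b_pot",[(185,78),(798,130)],.020)
m("b_pot",[(384,462),(411,295)],.111)
m("b_pot",[(363,460),(388,300)],.111)
m("b_pot",[(405,463),(430,300)],.111)
E
```

```text
b_rack 0.09 [[0.5801, 0.2779], [0.5825, 0.3969]] mid [0.5813 0.3374] len 0.119 ang 88.8
b_rack 0.04 [[0.5223, 0.2732], [0.5254, 0.4038]] mid [0.5239 0.3385] len 0.1306 ang 88.6
b_slot 0.012 [[0.6146, 0.0127], [0.6266, 0.1447]] mid [0.6206 0.0787] len 0.1326 ang 84.8
b_slot 0.012 [[0.6211, 0.0156], [0.6303, 0.1396]] mid [0.6257 0.0776] len 0.1244 ang 85.7
b_slot 0.096 [[0.6175, 0.019], [0.6277, 0.1367]] mid [0.6226 0.0779] len 0.1182 ang 85.0
b_slot 0.096 [[0.6433, 0.0162], [0.6535, 0.135]] mid [0.6484 0.0756] len 0.1193 ang 85.1
b_slot 0.02 [[0.507, -0.0871], [0.5288, 0.1757]] mid [0.5179 0.0443] len 0.2637 ang 85.3
b_pot 0.02 [[0.4975, -0.1821], [0.5183, 0.0682]] mid [ 0.5079 -0.0569] len 0.2512 ang 85.2
b_pot 0.111 [[0.6223, -0.1002], [0.5611, -0.0907]] mid [ 0.5917 -0.0954] len 0.062 ang 171.2
b_pot 0.111 [[0.6215, -0.1075], [0.5628, -0.0984]] mid [ 0.5922 -0.103 ] len 0.0594 ang 171.1
b_pot 0.111 [[0.6227, -0.0928], [0.5628, -0.0843]] mid [ 0.5928 -0.0886] len 0.0605 ang 171.9
```

```bash
python3 - <<'E'
from h import *
a=np.radians(81.3); c=[.592,-.0955]
gripper_to(.05)
r.move_to([*c,.16],q(a)); r.move_l([*c,.113],vel=.08,guard=8); st()
gripper_to(0,f_grip=35); st(); print(telemetry.current_torque())
print("lift",r.move_l([*c,.15],vel=.08)); st()
r.move_l([*c,.26],vel=.25)
r.move_to([.412,.308,.20],q(a)); st()
print(r.move_l([.412,.308,.099],vel=.15)); print(r.move_l([.412,.308,.093],vel=.03,guard=5)); st()
gripper_to(.05); r.move_l([.412,.308,.17],vel=.25)
r.move_to([.50,.06,.30],q(np.pi/2)); 
snap("wrist","c1"); marks("wrist",["disc1","plate"])
r.move_to([.53,-.09,.30],q(np.pi/2)); snap("wrist","c2"); marks("wrist",["plate","notch","pot"])
r.move_to([.38,-.33,.28],q(np.pi/2)); snap("wrist","c3"); marks("wrist",["disc1"])
snap("scene","c4"); marks("scene",["disc1","plate","notch","lid","lid_key"]);st()
E
```

```text
t 7.7 p [ 0.5923 -0.0956  0.1135] F [ 0.3 -1.3 -0. ] op 0.0495
t 8.3 p [ 0.5921 -0.0954  0.1131] F [0.1 0.8 0.4] op 0.0159
[0.07485139 0.00224434 0.03437735]
lift False
t 8.9 p [ 0.5917 -0.0954  0.1498] F [-0.2  0.4 -3.4] op 0.016
t 11.2 p [0.4129 0.3075 0.2001] F [-1.  -0.7 -4.2] op 0.0155
False
True
t 12.2 p [0.4136 0.3088 0.097 ] F [ 0.3 -0.   3.3] op 0.0158
disc1 [([0.4278, 0.0524, -0.0018], 0.86), ([0.42, -0.3528, 0.0026], 0.62), ([0.3551, 0.3183, 0.0183], 0.29)]
plate [([0.5926, -0.0917, 0.0379], 0.7)]
plate [([0.5915, -0.0967, 0.0388], 0.68)]
notch [([0.5299, -0.0891, 0.0293], 0.85), ([0.5917, -0.0937, 0.004], 0.38)]
pot [([0.5931, -0.094, 0.0037], 0.75), ([0.6183, 0.078, 0.0859], 0.35)]
disc1 [([0.4293, 0.0572, -0.0021], 0.82), ([0.4231, -0.3497, 0.0013], 0.69)]
disc1 [([0.4275, 0.0548, -0.0009], 0.88), ([0.4223, -0.3454, 0.0002], 0.85)]
plate [([0.5939, -0.1004, 0.0328], 0.6), ([0.5791, 0.3385, 0.0876], 0.23)]
notch [([0.5382, -0.0881, 0.0322], 0.59)]
lid [([0.4142, 0.3099, 0.0157], 0.8), ([0.3674, -0.1795, 0.0098], 0.59), ([0.5803, 0.338, 0.0874], 0.54)]
lid_key [([0.373, -0.1167, 0.0081], 0.62)]
t 17.0 p [ 0.3804 -0.3296  0.28  ] F [-1.1 -0.4  0.7] op 0.05
```

```bash
python3 - <<'E'
import cv2,numpy as np
c2=cv2.imread("pics/c2.png")[154:354,177:443]; c4=cv2.imread("pics/c4.png")
a=cv2.resize(c2,None,fx=2.4,fy=2.4,interpolation=cv2.INTER_CUBIC)
cv2.imwrite("pics/c2c.png",cv2.resize(c2,None,fx=3,fy=3,interpolation=cv2.INTER_CUBIC))
E
```

```text
(no output)
```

View pics/c2c.png

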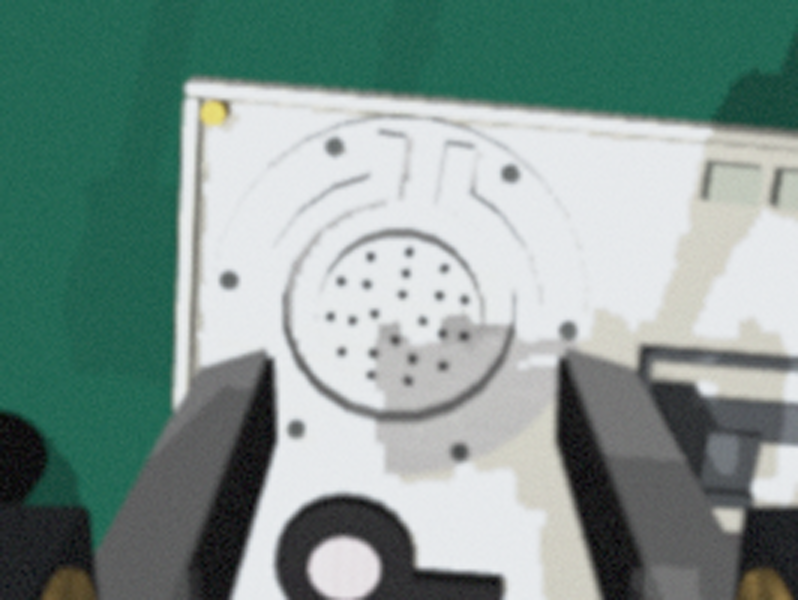

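View pics/c4.png

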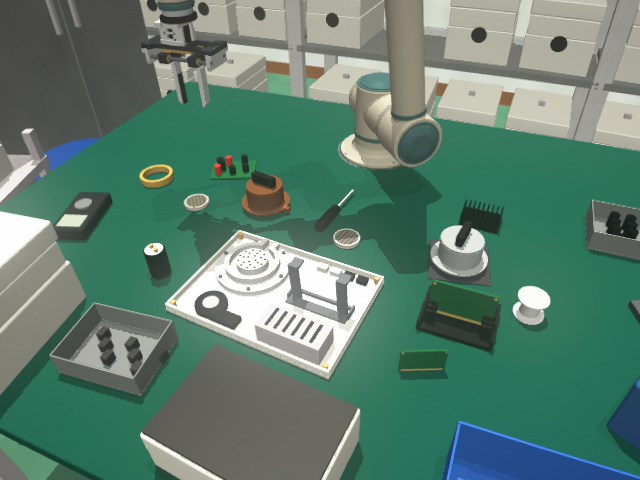

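The lid stands level on the pad at scene (460,255). Both discs are untouched at (197,202) and (346,239). The plate shows in the pot, and the notch's mouth is at crop (422,170).

```bash
python3 - <<'E'
from h import *
import json
from scipy.optimize import least_squares
k={a:np.array(b) for a,b in json.load(open("cs.json"))["b_pot"].items()}  # same pose
H=np.array([(371,257),(409,252),(445,268),(341,281),(465,299),(330,317),(464,336),(341,351),(443,366),(371,375),(408,381)])/3+(177-.33,154-.33)
w=pix2w(k,H,.035)[:,:2]
s=least_squares(lambda p:np.hypot(*(w-p[:2]).T)-p[2],[.59,-.095,.03]); print("plate",s.x,np.round(s.fun*1e3,1))
N=np.array([(409,140),(403,198),(445,145),(438,203)])/3+(177-.33,154-.33); n=pix2w(k,N,.032)[:,:2]; print(n)
print([np.degrees(np.arctan2(*(v[::-1]-s.x[:2][::-1]))) for v in [(n[0]+n[2])/2,(n[1]+n[3])/2]])
# move to discs, centre by gripping twice
def disc(c,place,lv,a0):
    gripper_to(.09)
    r.move_to([*c,.09],q(a0)); r.move_l([*c,.028],vel=.12,guard=8); gripper_to(.0,f_grip=8); st()
    gripper_to(.085); p=telemetry.current_ee_pos()
    b=a0-np.pi/2
    r.move_l([*c,.045],vel=.15); r.move_to([*c,.045],q(b)); r.move_l([*c,.027],vel=.1,guard=8); gripper_to(.0,f_grip=20); st()
    r.move_l([*c,.06],vel=.15); snap("scene"); st()
disc([.425,-.349],None,0,np.pi/2)
E
```

```text
plate [ 0.59400321 -0.0959036   0.02816552] [-0.2 -0.1  0.1  0.   0.1  0.2 -0.   0.  -0.  -0.2  0.1]
[[ 0.52104745 -0.09162966]
 [ 0.54455139 -0.09407591]
 [ 0.52304854 -0.07732892]
 [ 0.54660906 -0.07998695]]
[np.float64(170.97846604085345), np.float64(169.617301179527)]
t 19.8 p [ 0.4252 -0.3492  0.0284] F [0.1 0.4 2.4] op 0.0619
t 22.8 p [ 0.425  -0.349   0.0272] F [-0.3  0.9  1.7] op 0.0614
t 23.3 p [ 0.4248 -0.3487  0.0596] F [-0.1  0.6 -1.1] op 0.0615
```

```bash
cat >> h.py <<'E'
PL=np.array([.5935,-.0957])
def pick(c,a0,regrip=True):
    gripper_to(.09)
    r.move_to([*c,.09],q(a0)); r.move_l([*c,.028],vel=.12,guard=8); gripper_to(.0,f_grip=8); st()
    gripper_to(.085); b=a0-np.pi/2
    r.move_l([*c,.045],vel=.15); r.move_to([*c,.045],q(b)); r.move_l([*c,.027],vel=.1,guard=8); gripper_to(.0,f_grip=20); st()
    r.move_l([*c,.15],vel=.25)
def place(z,a):
    r.move_to([*PL,.15],q(a)); r.move_l([*PL,.027+z+.004],vel=.2); print(r.move_l([*PL,.027+z-.002],vel=.02,guard=4)); st()
    gripper_to(.074); r.move_l([*PL,.15],vel=.25); st()
E
python3 - <<'E'
from h import *
r.move_l([.425,-.349,.15],vel=.25); place(.035,0)
pick([.427,.055],np.pi/2); place(.045,0)
r.move_to([.53,-.09,.30],q(np.pi/2)); k,im=snap("wrist","d1"); marks("wrist",["disc1","notch"])
cv2.imwrite("pics/d1c.png",cv2.resize(im[154:354,177:443,::-1],None,fx=3,fy=3,interpolation=cv2.INTER_CUBIC))
snap("scene","d2"); marks("scene",["lid","lid_grip","lid_key","disc1"])
r.move_to([.36,.30,.32],q(np.pi/2)); k,im=snap("wrist","d3"); marks("wrist",["lid","lid_grip","lid_key","board"]); st(); print(k)
cv2.imwrite("pics/d3c.png",cv2.resize(im[110:376,160:515,::-1],None,fx=2.25,fy=2.25,interpolation=cv2.INTER_CUBIC))
E
```

```text
True
t 25.8 p [ 0.5945 -0.0962  0.0614] F [ 1.  -0.6  4.2] op 0.0613
t 26.8 p [ 0.5934 -0.0957  0.1502] F [-0.5 -0.3  0.1] op 0.0743
t 29.7 p [0.4273 0.0552 0.0284] F [0.2 1.2 4.3] op 0.0617
t 32.8 p [0.4272 0.055  0.0273] F [-0.5 -0.6  1.9] op 0.0611
True
t 35.2 p [ 0.5943 -0.0958  0.0715] F [-0.8  0.4  3.2] op 0.0615
t 36.1 p [ 0.5932 -0.0957  0.1503] F [-0.5 -0.3 -0.4] op 0.074
disc1 [([0.5684, -0.0662, 0.037], 0.84), ([0.5932, -0.097, 0.0415], 0.78)]
notch [([0.5311, -0.0865, 0.0298], 0.59)]
lid [([0.4154, 0.3084, 0.0157], 0.98), ([0.3677, -0.1793, 0.0107], 0.97), ([0.591, -0.0944, 0.0308], 0.58)]
lid_grip [([0.3684, -0.1802, 0.0773], 0.68), ([0.4147, 0.3085, 0.0832], 0.59)]
lid_key [([0.3732, -0.1168, 0.0119], 0.97)]
disc1 [([0.5942, -0.0961, 0.0425], 0.64), ([0.5705, -0.0661, 0.0313], 0.63)]
lid [([0.4129, 0.3102, 0.0139], 0.7)]
lid_grip [([0.4127, 0.3058, 0.0886], 0.9)]
lid_key [([0.3798, -0.1159, 0.0167], 0.94), ([0.3561, 0.3196, 0.0163], 0.81)]
board [([0.5854, 0.3371, 0.0117], 0.58)]
t 39.7 p [0.3606 0.2995 0.3199] F [-0.8 -0.1 -0.1] op 0.0738
{'fx': 357.8427125172639, 'fy': 357.8427125172639, 'cx': 315.34413212939756, 'cy': 238.24369108987932, 'D': array([-0.07219669,  0.        ,  0.        ,  0.        ,  0.        ]), 'position': array([0.28585478, 0.29925686, 0.47491272]), 'orientation': array([0.09172437, 0.70135721, 0.70094243, 0.09145714])}
```

View pics/d1c.png

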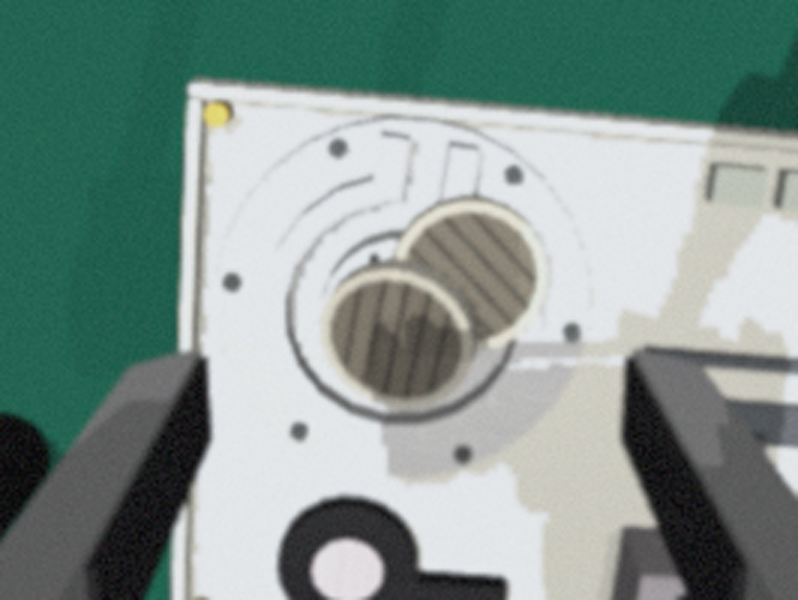

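View pics/d3c.png

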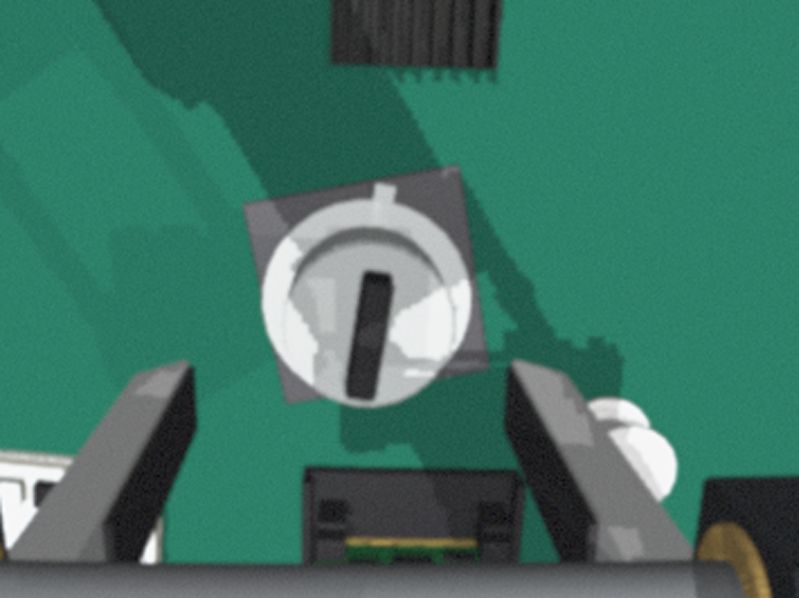

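The first disc has been knocked about 38 mm aside, to crop (470,275), and disc 2, at (398,335), leans on it. I'll put disc 2 back on the bench, recentre disc 1, then stack disc 2 again.

```bash
cat > s1.py <<'E'
from h import *
B=[.5935,-.0962]; a=np.radians(39)
gripper_to(.08)
r.move_to([*B,.14],q(a)); print(r.move_l([*B,.066],vel=.1,guard=6)); gripper_to(0,f_grip=15); st()
r.move_l([*B,.15],vel=.2)
C=[.427,.055]
r.move_to([*C,.08],q(0)); r.move_l([*C,.042],vel=.15); print(r.move_l([*C,.026],vel=.03,guard=6)); st()
gripper_to(.08); r.move_l([*C,.12],vel=.25)
r.move_to([.53,-.09,.30],q(np.pi/2)); k,im=snap("wrist","e1"); marks("wrist",["disc1"])
cv2.imwrite("pics/e1c.png",cv2.resize(im[154:354,177:443,::-1],None,fx=3,fy=3,interpolation=cv2.INTER_CUBIC))
E
python3 s1.py
```

```text
False
t 43.2 p [ 0.5938 -0.0963  0.0664] F [ 0.4 -0.4  1.9] op 0.0619
False
t 45.7 p [0.4274 0.055  0.0261] F [0.9 1.1 1.3] op 0.0617
disc1 [([0.4275, 0.0548, -0.0027], 0.92), ([0.5682, -0.0704, 0.0376], 0.88)]
```

View pics/e1c.png

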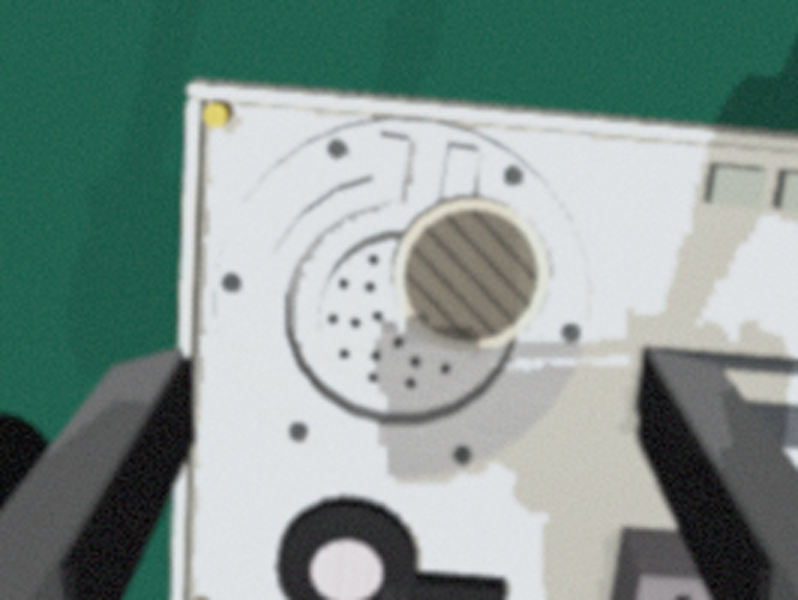

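Disc 1 lies alone at crop (471,272), resting on the plate's edge and the rim.

```bash
cat > s2.py <<'E'
from h import *
import json
k={a:np.array(b) for a,b in json.load(open("cs.json"))["b_pot"].items()}
A=pix2w(k,np.array([[471,273]])/3+(177-.33,154-.33),.043)[0,:2]; print(A)
a=np.radians(39)
gripper_to(.085)
r.move_to([*A,.14],q(a)); print(r.move_l([*A,.0625],vel=.08,guard=6)); gripper_to(0,f_grip=15); st()
r.move_l([*A,.09],vel=.15); r.move_l([*PL,.09],vel=.15); r.move_l([*PL,.068],vel=.15); print(r.move_l([*PL,.0605],vel=.02,guard=6)); st()
gripper_to(.076); r.move_l([*PL,.085],vel=.2); b=a-np.pi/2+.0
r.move_to([*PL,.085],q(b)); r.move_l([*PL,.063],vel=.1,guard=6); gripper_to(0,f_grip=8); st()
gripper_to(.076); r.move_l([*PL,.15],vel=.25)
r.move_to([.53,-.09,.30],q(np.pi/2)); snap("wrist"); marks("wrist",["disc1"])
pick([.427,.055],np.pi/2); place(.045,0)
r.move_to([.53,-.09,.30],q(np.pi/2)); k,im=snap("wrist","f1"); marks("wrist",["disc1"])
cv2.imwrite("pics/f1c.png",cv2.resize(im[154:354,177:443,::-1],None,fx=3,fy=3,interpolation=cv2.INTER_CUBIC))
snap("scene"); marks("scene",["lid","lid_grip","disc1"]); st()
E
python3 s2.py
```

```text
[ 0.57278628 -0.0669096 ]
False
t 51.3 p [ 0.5729 -0.0669  0.0627] F [0.  0.5 0.4] op 0.061
True
t 52.7 p [ 0.5943 -0.096   0.0623] F [0.8 0.2 3.5] op 0.0616
t 55.6 p [ 0.594  -0.0958  0.0636] F [0.1 0.2 1. ] op 0.0615
disc1 [([0.592, -0.0982, 0.0386], 0.95), ([0.6394, 0.0771, 0.0023], 0.38)]
t 61.5 p [0.4273 0.055  0.0283] F [-0.8  0.1  3.8] op 0.0619
t 64.6 p [0.4272 0.055  0.0273] F [-0.1 -0.   3.2] op 0.0614
True
t 67.0 p [ 0.5945 -0.0958  0.072 ] F [ 0.4 -0.3  3.6] op 0.0613
t 67.9 p [ 0.5937 -0.0958  0.1506] F [-1.1 -0.4 -0.1] op 0.0738
disc1 [([0.5944, -0.0944, 0.0441], 0.58)]
lid [([0.367, -0.1791, 0.01], 0.95), ([0.414, 0.3096, 0.0172], 0.65), ([0.587, 0.3375, -0.0003], 0.24)]
lid_grip [([0.3687, -0.1821, 0.0807], 0.63), ([0.5934, -0.0929, 0.034], 0.63), ([0.4106, 0.3078, 0.0859], 0.56)]
disc1 [([0.5947, -0.0967, 0.044], 0.78), ([0.5933, -0.0914, 0.0333], 0.49)]
t 69.6 p [ 0.53   -0.09    0.2997] F [-0.2 -0.2 -0.3] op 0.0738
```

View pics/f1c.png

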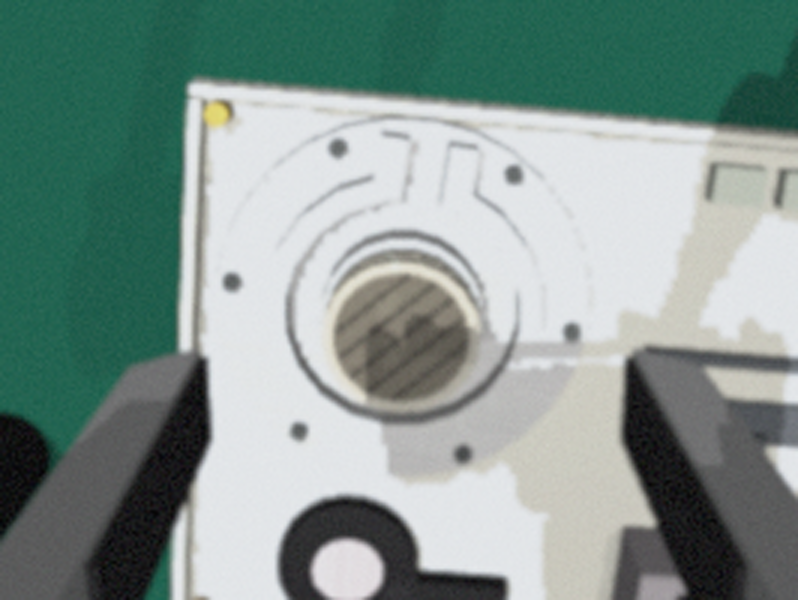

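The discs now make one centred stack: the top disc is at crop (400,335), concentric with the well. Next is the lid.

```bash
cat > s3.py <<'E'
from h import *
a=np.radians(81.3); L=[.4133,.3086]; P=[.593,-.0956]
gripper_to(.05)
r.move_to([*L,.17],q(a)); r.move_l([*L,.099],vel=.12,guard=8); r.move_l([*L,.0972],vel=.03,guard=5); gripper_to(0,f_grip=40); st(); print(telemetry.current_torque())
r.move_l([*L,.26],vel=.2)
s=a+np.radians(20)
r.move_to([*P,.20],q(s)); r.move_l([*P,.13],vel=.15); print(r.move_l([*P,.116],vel=.02,guard=5)); st()
zc=telemetry.current_ee_pos()[2]; done=False
for d in list(np.arange(18,5,-2))+list(np.arange(5,-6.1,-1)):
    r.move_l([*P,zc-.001],rot=q(a+np.radians(d)),vel=.05)
    p=telemetry.current_ee_pos(); F=telemetry.current_wrist_force(); print(d,np.round(p,4),np.round(F,1))
    if F[2]<1.5 and d<6:
        print("try",r.move_l([*P,zc-.0075],vel=.02,guard=10)); st()
        if telemetry.current_ee_pos()[2]<zc-.0055: done=True; break
        r.move_l([*P,zc-.001],vel=.05)
print(done)
E
python3 s3.py
```

```text
t 73.4 p [0.4134 0.3088 0.0972] F [ 0.5  0.5 -0.7] op 0.0158
[ 0.16229122 -0.00101099  0.00324683]
True
t 77.1 p [ 0.5937 -0.0956  0.1208] F [0.9 0.2 4.6] op 0.0158
18 [ 0.594  -0.0965  0.1207] [ 1.2 -2.5  4.8]
16 [ 0.5939 -0.0968  0.1207] [ 2.  -3.2  5.4]
14 [ 0.5938 -0.097   0.1206] [ 0.7 -4.2  5.5]
12 [ 0.5936 -0.0973  0.1206] [ 0.4 -3.7  5.4]
10 [ 0.5936 -0.0972  0.1206] [ 0.8 -4.1  5. ]
8 [ 0.5935 -0.0971  0.1206] [ 0.6 -3.8  5. ]
6 [ 0.5935 -0.097   0.1206] [ 0.1 -3.6  5.1]
5.0 [ 0.5934 -0.097   0.1206] [-0.1 -3.7  5.1]
4.0 [ 0.5934 -0.097   0.1205] [ 2.1 -4.1  5.4]
3.0 [ 0.5933 -0.097   0.1205] [ 1.3 -3.8  5.1]
2.0 [ 0.5933 -0.097   0.1205] [-0.3 -3.3  5.5]
1.0 [ 0.5933 -0.097   0.1204] [ 0.3 -3.9  4.8]
0.0 [ 0.5928 -0.0956  0.1195] [ 0.8  0.2 -4.2]
try True
t 80.7 p [ 0.5916 -0.0941  0.1132] F [-1.   0.4  3.7] op 0.0154
True
```

```bash
cat >> h.py <<'E'
S=np.array([.6363,.0768,.006]); CY=np.radians(-4.9); ex=np.array([np.cos(CY),np.sin(CY),0]); ey=np.array([-np.sin(CY),np.cos(CY),0]); ez=np.array([0,0,1.])
def bpose(x,y,z,th,L=.081):
    """TCP pose for board with lower-edge middle at slot coords x,y,z leaning th to -x"""
    u=-np.sin(th)*ex+np.cos(th)*ez
    return S+x*ex+y*ey+z*ez+L*u, q(CY,-th,ey)
E
cat > s4.py <<'E'
from h import *
gripper_to(.05); r.hold(.2); p=telemetry.current_ee_pos(); r.move_l([p[0],p[1],.20],vel=.2)
a=np.radians(-1.3); b=[.5813,.3376]
gripper_to(.04)
r.move_to([*b,.15],q(a)); snap("scene","g0"); marks("scene",["lid","lid_key"])
print(r.move_l([*b,.091],vel=.12,guard=6)); st(); gripper_to(0,f_grip=30); st()
print(r.move_l([*b,.20],vel=.12)); st()
p,o=bpose(-.004,0,.07*np.cos(.3),.3); p=p-.07*np.sin(.3)*ex
r.move_to(p+[0,0,.06],o); r.move_l(p,vel=.15); st()
for c in("scene","side"): snap(c,"g_"+c); marks(c,["board","board_top"])
e=S-.004*ex-.07*np.sin(.3)*ex+.07*np.cos(.3)*ez; print("expected",e,e+.08*(-np.sin(.3)*ex+np.cos(.3)*ez))
out=[]
for c,P in (("scene",e),("side",e)):
    k=vision.get_calibration(c); u=w2pix(k,P)[0].astype(int); im=cv2.imread(f"pics/g_{c}.png")
    print(u-[67,90]); out.append(cv2.resize(im[u[1]-90:u[1]+60,u[0]-67:u[0]+66],None,fx=3,fy=3,interpolation=cv2.INTER_CUBIC))
cv2.imwrite("pics/gc.png",np.hstack(out))
E
python3 s4.py
```

```text
lid [([0.5896, -0.096, 0.0335], 0.93), ([0.3686, -0.1799, 0.0113], 0.8)]
lid_key [([0.5365, -0.0896, 0.0307], 0.94), ([0.3747, -0.1158, 0.0094], 0.64)]
False
t 85.2 p [0.5817 0.3377 0.0913] F [-0.4 -0.  -0.4] op 0.0399
t 85.8 p [0.5814 0.3376 0.0913] F [-0.8 -0.9  1.3] op 0.0043
False
t 86.9 p [0.5808 0.3373 0.1989] F [-0.3 -0.2 -1.5] op 0.0049
t 88.5 p [0.5888 0.0818 0.1504] F [-0.5  0.4 -1. ] op 0.0047
board [([0.6087, 0.0795, 0.0739], 0.96), ([0.7154, 0.3022, 0.0002], 0.77), ([0.5914, -0.0952, 0.034], 0.69)]
board_top [([0.7164, 0.298, 0.053], 0.91), ([0.5859, 0.0804, 0.1449], 0.61)]
board [([0.7123, 0.2942, -0.0025], 0.67), ([0.6131, 0.0813, 0.0705], 0.61)]
board_top [([0.5893, 0.0814, 0.1517], 0.69), ([0.7133, 0.2999, 0.0541], 0.61)]
expected [0.61170381 0.07890864 0.07287355] [0.58814859 0.08092803 0.14930047]
[257 180]
[269 126]
```

View pics/gc.png

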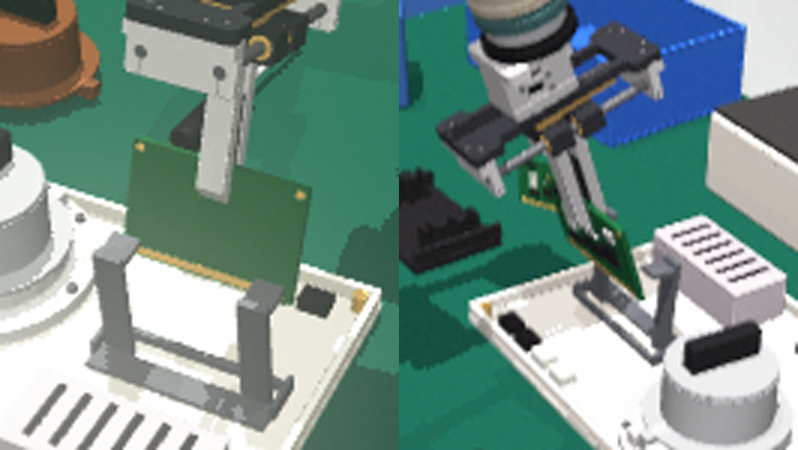

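The board hangs level and leaned, with its lower edge above the groove and centred between the end stops to within about 1 mm. Now I'll insert it.

```bash
cat > s5.py <<'E'
from h import *
Y=-.0005
def go(s,v,g=None,th=.3):
    p,o=bpose(-.004-s*np.sin(th),Y,s*np.cos(th),th); x=r.move_l(p,vel=v,guard=g); st(); return x
go(.014,.12); hit=go(-.003,.02,4)
tcp=telemetry.current_ee_pos(); p0,_=bpose(-.004,Y,.0,.3); u=-np.sin(.3)*ex+np.cos(.3)*ez
dz=(tcp-p0)[2]; print("hit",hit,"dz along u",(tcp-p0)@u,"dx",(tcp-p0)@ex)
E
python3 s5.py
```

```text
t 89.4 p [0.6046 0.079  0.0969] F [-0.4 -0.2 -1.7] op 0.0045
t 90.0 p [0.6081 0.0787 0.0842] F [-0.8 -0.   3.2] op 0.0044
hit True dz along u 0.0009319604121067427 dx -0.0003655968823409576
```

```bash
cat > s6.py <<'E'
from h import *
Y=-.0005
for i,th in enumerate(np.linspace(.3,-.09,14)):
    x=-.004+.0015*i/13
    p,o=bpose(x,Y,.0012,th); g=r.move_l(p,rot=o,vel=.04,guard=12)
    F=telemetry.current_wrist_force(); T=telemetry.current_torque(); print(round(th,2),g,np.round(F,1),np.round(T,2))
    if g: break
snap("scene","i_scene");snap("side","i_side"); st()
out=[]
for c in("scene","side"):
    k=vision.get_calibration(c); u=w2pix(k,S)[0].astype(int); im=cv2.imread(f"pics/i_{c}.png")
    out.append(cv2.resize(im[u[1]-100:u[1]+50,u[0]-67:u[0]+66],None,fx=3,fy=3,interpolation=cv2.INTER_CUBIC))
cv2.imwrite("pics/ic.png",np.hstack(out))
E
python3 s6.py
```

```text
0.3 False [ 0.1  0.4 -0.1] [-0.06  0.18  0.02]
0.27 False [ 0.9  0.1 -0.9] [-0.06  0.06  0.05]
0.24 False [ 0.8 -0.2  1.1] [-0.12 -0.35  0.03]
0.21 False [0.9 0.  1.8] [-0.11 -0.43  0.05]
0.18 False [ 1.  -1.1  0.7] [-0.09 -0.27  0.03]
0.15 False [ 0.3 -0.   0.9] [-0.12 -0.21 -0.03]
0.12 False [-0.3 -0.1 -1.8] [-0.06  0.13  0.09]
0.09 False [-0.  -0.4 -1.1] [-0.02  0.12 -0.05]
0.06 False [-0.8  0.8 -0.5] [-0.04  0.13 -0.01]
0.03 False [-0.6  0.5 -1.3] [-0.06  0.13 -0.  ]
-0.0 False [ 0.3 -0.4 -1.7] [-0.08  0.04 -0.  ]
-0.03 False [-0.9  0.5 -1.7] [-0.05  0.08  0.01]
-0.06 False [ 0.2 -0.4 -1.2] [-0.08  0.01  0.01]
-0.09 False [-1.  -0.2 -1.3] [-0.06  0.07  0.01]
t 93.6 p [0.6405 0.0759 0.0878] F [-0.4  0.5 -1.2] op 0.0046
```

View pics/ic.png

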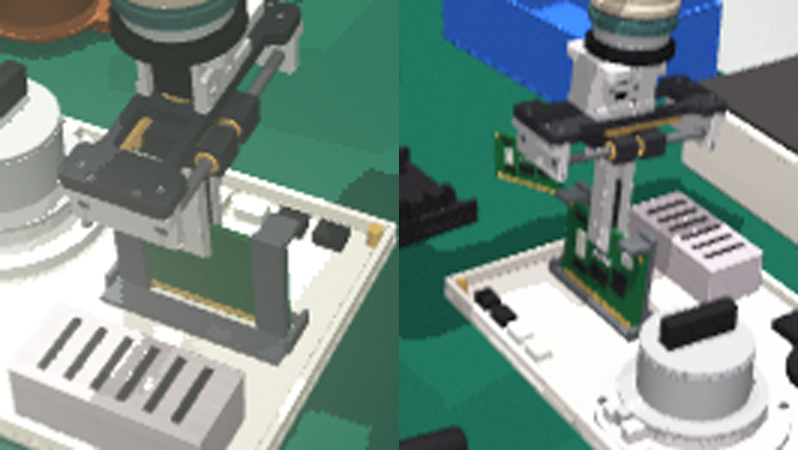

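The board is under both hooks and upright, with almost no contact force. I'll push it onto the posts, lower it and release.

```bash
cat > s7.py <<'E'
from h import *
p=telemetry.current_ee_pos(); th=-.09
t0,o=bpose(-.0025,-.0005,.0012,th)
print("push",r.move_l(t0+.005*ex,vel=.01,guard=4)); st(); d=(telemetry.current_ee_pos()-t0)@ex; print("dx",d)
x=-.0025+d-.0003
t1,_=bpose(x,-.0005,-.002,th); print("down",r.move_l(t1,vel=.01,guard=3)); st()
gripper_to(.018); r.hold(.3); st()
u=-np.sin(th)*ex+np.cos(th)*ez; p=telemetry.current_ee_pos()
print(r.move_l(p+.045*u,vel=.06,guard=8)); st()
p=telemetry.current_ee_pos(); r.move_l(p+[0,0,.12],vel=.2)
r.move_to([.45,.25,.35],q(0)); 
out=[]
for c in("scene","side"):
    snap(c,"j_"+c); marks(c,["board","board_top","lid","lid_key","capacitor","spool"])
    k=vision.get_calibration(c); uu=w2pix(k,[.62,-.01,.05])[0].astype(int); im=cv2.imread(f"pics/j_{c}.png")
    out.append(cv2.resize(im[uu[1]-112:uu[1]+75,uu[0]-100:uu[0]+100],None,fx=2,fy=2,interpolation=cv2.INTER_CUBIC)); 
cv2.imwrite("pics/jc.png",cv2.resize(np.hstack(out),(800,374))); st()
E
python3 s7.py
```

```text
push True
t 94.0 p [0.6413 0.0758 0.0872] F [-0.6  0.4 -1.4] op 0.0048
dx 0.00030828560419369295
down True
t 94.2 p [0.6414 0.0758 0.0871] F [-0.   1.   4.2] op 0.0048
t 94.9 p [0.6409 0.0758 0.0862] F [-0.2  0.6 -0.6] op 0.0175
False
t 95.8 p [0.6446 0.0755 0.1307] F [-0.4 -0.1 -1. ] op 0.018
board [([0.6304, 0.0797, 0.0063], 0.78), ([0.7157, 0.3023, 0.0035], 0.67)]
board_top [([0.6402, 0.0761, 0.0828], 0.7), ([0.7143, 0.2964, 0.0585], 0.59), ([0.5855, 0.3382, 0.0016], 0.59)]
lid [([0.3701, -0.1798, 0.011], 0.82), ([0.5934, -0.0937, 0.0322], 0.81), ([0.6168, 0.0773, 0.0915], 0.16)]
lid_key [([0.534, -0.0902, 0.0307], 0.81), ([0.3737, -0.1176, 0.0101], 0.77)]
capacitor [([0.6693, -0.2801, -0.0025], 0.61)]
spool [([0.5123, 0.4604, 0.0066], 0.91)]
board [([0.6328, 0.0786, 0.0039], 0.92), ([0.7104, 0.294, -0.0008], 0.64)]
board_top [([0.6397, 0.0751, 0.0871], 0.65), ([0.7147, 0.3001, 0.0559], 0.65), ([0.6311, 0.0769, 0.005], 0.57)]
lid [([0.3658, -0.1797, 0.0148], 0.98), ([0.5901, -0.0958, 0.029], 0.81)]
lid_key [([0.3788, -0.1197, 0.013], 0.92), ([0.5335, -0.0863, 0.0311], 0.6), ([0.5335, -0.0867, 0.0393], 0.58)]
capacitor [([0.6715, -0.2827, -0.001], 0.83), ([0.5815, 0.3431, -0.0016], 0.68)]
spool []
t 98.4 p [0.45   0.25   0.3501] F [ 0.2 -0.2  0.5] op 0.0182
```

View pics/jc.png

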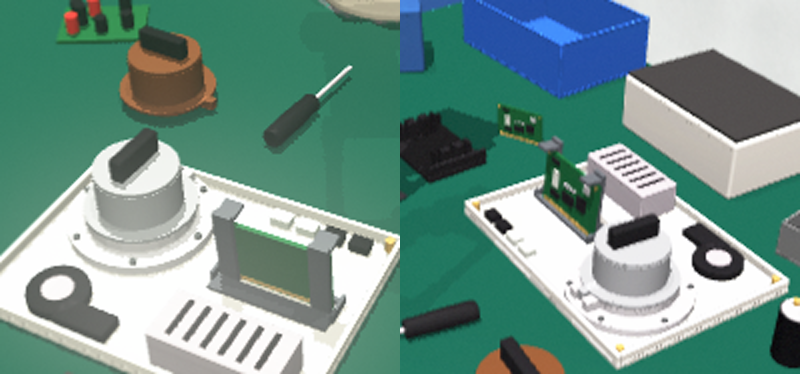

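The lid is home: key and notch coincide and the flange is at the right height. The board stands under the hooks. One end-on wrist view will check that it lies against the posts.

```bash
python3 - <<'E'
from h import *
r.move_to([.632,.15,.18],q(0)); k,im=snap("wrist","k1"); marks("wrist",["board","board_top","slot","hooks"])
u=w2pix(k,[.632,.12,.05])[0].astype(int); print(u)
x0,y0=u[0]-100,max(0,min(u[1]-75,330))
print(x0,y0,w2pix(k,[S+60*1e-3*ey+a*ex for a in(-.01,-.005,0)])); cv2.imwrite("pics/k1c.png",cv2.resize(im[y0:y0+150,x0:x0+200,::-1],None,fx=4,fy=4,interpolation=cv2.INTER_CUBIC))
E
```

```text
board [([0.7165, 0.2959, 0.001], 0.66), ([0.6364, 0.0793, 0.0078], 0.64)]
board_top [([0.6392, 0.0809, 0.0851], 0.83), ([0.7137, 0.2997, 0.0519], 0.83), ([0.6366, 0.0756, 0.0069], 0.59)]
slot [([0.6359, 0.0757, 0.0049], 0.86)]
hooks [([0.6194, 0.0796, 0.0863], 0.58)]
[315 271]
215 196 [[314.88641033 238.18109113]
 [320.10005117 238.61641928]
 [325.30979138 239.0514225 ]]
```

View pics/k1c.png

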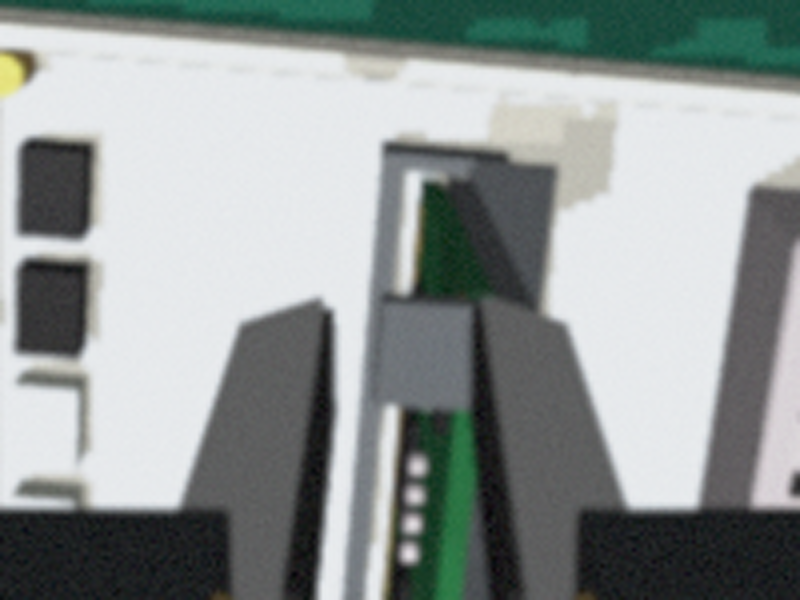

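The end view shows a gap of about 4–5 mm between the lip and the board's foot at crop (410,230). So the 5 mm board stands at the back of the 10 mm groove and lies along the post. I'm handing in.

```bash
python3 - <<'E'
from h import *
p=telemetry.current_ee_pos(); r.move_l([p[0],p[1],.3],vel=.25); st(); r.sign_off()
E
```

```text
t 100.3 p [0.6312 0.151  0.2992] F [-0.1 -0.6 -0.9] op 0.0179
the job is handed in; nothing more can be done
```

The air monitor is assembled and I handed the job in at about 100 s, with the robot clear of everything.

- **Discs:** I set the lid on the pad and laid both discs (only two were present) on the support plate. The first disc was found about 38 mm off centre, so I took the second back to the bench, recentred the first and restacked. The last look before the lid went on showed one stack centred to about 1–2 mm.
- **Lid:** I set it on the rim with its key 20° to one side of the notch and turned it level until the key dropped in. The hand's height then was 113.2 mm, against 113.1 mm when I first gripped the seated lid. The cameras put the key at the notch, within their few millimetres of error.
- **Board:** I put it in at a 0.3 rad lean until it touched the groove floor, then straightened it under both hooks and released it. The final end-on picture shows its foot at the back of the groove and its upper part on the post.
- **Left alone:** the capacitor and spool read the same positions as at the start. I did not move the brown lid or the small board.

**Checks that disagreed:** the two outside cameras put the board's foot about 2–3 mm further forward than expected, within their stated error. The closer wrist view put it within 2 mm of the expected place. The push towards the posts stopped on its force limit, but the force read almost zero afterwards, so it did not clearly confirm contact.

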